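# Stow the tester jar and hold the transport batten against the drawer

### The job

Packing up the stall: stand the squat tester jar in the open drawer of the little wooden drawer unit and slide the drawer fully shut, leaving the other goods where they are. Then hold the short wooden batten upright, a wide face flat against the unit's front, midway across and its top end level with the unit's top, pressing steadily with about 10 N (5 to 15) so that I can screw it across the shut drawer. Finish while still holding and pressing it there; do not let go.

Things in the scene. Friction and masses are not known exactly. Their poses are not given: they have to be found in the camera images.
- cabinet: wooden one-drawer counter unit, fixed: 220 deep (x), 240 wide (y), 130 mm high. Origin: centre of its underside. Its -x side is the front, facing the robot within 0.2 rad; the front face lies 110 mm from the origin: top rail at z 100 to 130, drawer front 27.5 to 97.5, plinth 0 to 25 mm, flush in one plane when shut. A carton stands on top, at the back
- top_edge (a point): middle of the unit's top front edge (on the front face, 130 mm above the table). Axes as the unit's: x points into the unit, y along the front, z up
- drawer (a joint): opening of the drawer in m: 0 fully shut, 0.16 fully out; starts 0.12 to 0.15. It slides out towards the unit's -x, stays where it is left, moves with about 1.5 N of friction, and meets a firm stop at 0
- drawer_in (a point): centre of the drawer's inner floor (moves with the drawer), 37 mm above the table, axes as the unit's. Inside 186 mm long (x) by 190 mm wide (y); side walls rise 45 mm above the floor, the 14 mm thick front panel 60 mm. What lies behind the unit's front face is covered by the unit
- drawer_front (a point): middle of the outer face of the drawer's front panel (moves with the drawer), 62.5 mm above the table. The panel is 212 mm wide and 70 mm high; two round wooden knobs, 22 mm across and standing 22 mm out, sit 80 mm left and right of this point; the panel between them is bare
- jar: squat round tester jar of amber glass with a flat black lid as wide as the jar: 56 mm diameter, 45 mm high, about 0.14 kg, standing on the table left or right of the unit; the only loose glass wider than high. Origin: centre of its underside, z up
- batten: short pale wooden batten standing on end, on the other side of the unit from the jar: 28 mm thick (its x), 44 mm wide (y), 110 mm tall (z), about 0.09 kg, two dark screw holes through its wide faces. Origin: centre of its underside. Either wide face (+x or -x) may go to the wood; gripped from above across the 44 mm both stay free
- batten_top (a point): centre of the batten's upper end, 110 mm above its origin
- dropper_a: dropper bottle, amber, 33 mm diameter, 108 mm high, to the left; leave it. Origin at its underside
- dropper_b: dropper bottle, amber, 33 mm diameter, 108 mm high, to the right; leave it. Origin at its underside
- bottle: capped amber bottle, 44 mm diameter, 110 mm high, near the robot on the left; leave it. Origin at its underside
- tall_jar: narrow green glass jar, 48 mm diameter, 85 mm high, near the robot on the right; leave it. Origin at its underside
- screwdriver: screwdriver lying across the table in front of the robot, 150 mm long; leave it. Origin near its middle, on the table
- carton: small cardboard carton, 70 by 50 by 35 mm, on top of the unit, its centre 130 mm behind the front face (its origin: centre of its underside); leave it

How it is judged:
On the way, in this order (a step that is already met when the one before it is completed fails the run):
1. the jar stands upright on the drawer's floor, let go, the drawer still open (x of jar in the frame of drawer_in between -0.09 and 0.09 m and y of jar in the frame of drawer_in between -0.095 and 0.095 m and z of jar in the frame of drawer_in between -0.005 and 0.008 m and angle between jar's own z axis and vertical below 0.15 rad and contact force between jar and the fingers below 0.1 N and value of joint drawer above 0.05 m), for 0.2 s.
2. the drawer is slid shut with the jar in it (x of jar in the frame of drawer_in between -0.09 and 0.09 m and y of jar in the frame of drawer_in between -0.095 and 0.095 m and z of jar in the frame of drawer_in between -0.005 and 0.008 m and angle between jar's own z axis and vertical below 0.15 rad and contact force between jar and the fingers below 0.1 N and value of joint drawer below 0.008 m), for 0.2 s.
At the end, for the whole second after the job is handed in: Jar upright in the drawer, shut within 8 mm. Batten gripped, upright and flat (0.1 rad) on the unit's front, top end within 12 mm of the unit's top height and 15 mm of midway across, pressing the unit with 5 to 15 N, at rest (all of step 2 and contact force between batten and cabinet between 5 and 15 N and contact force between batten and the fingers above 2 N and z of batten_top in the frame of top_edge between -0.012 and 0.012 m and y of batten_top in the frame of top_edge between -0.015 and 0.015 m and x of batten_top in the frame of top_edge below 0 m and angle between the x axis of batten and the x axis of cabinet, either way round below 0.1 rad and angle between batten's own z axis and vertical below 0.1 rad and linear speed of batten below 0.02 m/s); the arm keeps its last pose, push and grip.
It fails at once if one of the other goods (bottles, tall jar, screwdriver, carton) is shifted more than 40 mm (distance of any of dropper_a, dropper_b, bottle, tall_jar, screwdriver, carton from where it was at the start of the episode above 0.04 m).
It also fails if it takes over 72 s, if anything falls off the work surface, if the arm or the gripper's body presses on something with over 40 N, if the wrist force passes 120 N, or if a joint passes its speed limit or range.

### The arm

A 6-joint arm with a two-finger parallel gripper is mounted at the origin on the work surface. World frame = base frame: x ahead of the robot, y to its left, z up, the work surface at z = 0. Lengths are in m, angles in rad, forces in N, time in s.
With the tool pointing down it reaches from about 0.425 to 1.125 m from the base axis. Payload 14.9 kg.
Tool frame: the origin (TCP) lies at the very end of the fingers, on their centre line; the grasp point (between the pads) lies 19 mm behind it; z points along the fingers, y is the direction in which the jaws open and shut (so a half turn about z gives the same grasp; the last joint's range is limited). The gripper opens to 91 mm and grips with 3 to 60 N. Pads are 32 mm wide; open, the fingers measure 118 mm over their backs; the gripper's body (76 mm by 178 mm) begins 60 mm behind the grasp point.
Start: joints at [1.25, 0.379, 1.734, -0, 1.028, -0.033], TCP at [0.199, 0.671, 0.192] pointing down, gripper open.
Joint ranges: [-2.77, 2.77], [-0.74, 2.19], [0, 2.66], [-1.06, 4.2], [0.31, 2.87], [-3.08, 3.08]. Speed limits (rad/s): [1.89, 1.89, 2.39, 3.14, 3.14, 3.14].

### API

Orientations are given as a rotation vector (axis times angle).
In Python, from rig import ctrl gives the robot as it stands. The module is installed in compiled form; this text tells all that it offers.
- The arm moves only by the tool step_arm, never from a script. Its argument "plan" is a list of rows, each an object with "xyz": the shift along the tool's x, y, z in units of 40 mm (1.0 is 40 mm), a list of three; "rot": the turn, a rotation vector about the tool's x, y, z in units of 10 degrees (1.0 is 10 degrees), a list of three; "gripper": the opening, from 0 (shut) to 1 (fully open). In form: [{"xyz": [tx, ty, tz], "rot": [ax, ay, az], "gripper": gripper}, ...]. A call has 1 to 20 rows; each row shifts and turns the pose as measured when the row begins, along the tool's axes as they then stand; what a row does not reach is not made up. A row lasts 1/8 s, in which the tool goes at most 62.5 mm and 10.7 degrees, less where a joint would pass 70% of its speed; a pose out of reach is approached as far as the arm can. A call is refused whole if a number of a shift passes 1 or a number of a turn 1, either way. A call with a gripper value outside its range is refused whole. The fingers move at their own pace and stop on an object; "grip_force" is the grip in N (left out, the last holds). Time passes only in rows, so rows that do not move let the fingers close. It gives the time, the measured TCP pose, the force and the opening at its end, in the units of the state.
- ctrl.get_obs(): the state, without advancing time (a new reading comes with each control period).
- ctrl.capture(name): name is "side" or "top"; returns a dict with "frame" (480x640x3 uint8, red, green, blue), "mtx" (3x3 intrinsics, pixels), "dist_coeffs" ([k1, k2, p1, p2, k3] as OpenCV has them; the pictures are not rectified), "view" (4x4, takes a point from world to camera coordinates). Camera axes: x right, y up, looking along -z (the intrinsics and any distortion apply to the point x, -y, -z); pixel columns grow to the right and rows downward; lengths in m; the calibration is good to about 2 mm. A picture is of the moment at which its call begins. There is no depth.
- ctrl.hand_in(): hands the job in, once; it reports no verdict.
The state is a dict: "clock": time; "qpos": joint angles; "qvel": joint speeds; "tau": joint torques, N m; "eef_pos": TCP position; "eef_rot": TCP orientation; "force": force on the tool from outside, world axes, zero at the start; "torque": the same for the moment, N m; "width": finger opening in m.
Only numpy, scipy, OpenCV 4.12 (cv2) and the standard library are available. Lean on these libraries where they do the work, as an engineer would, in place of code of your own. Each camera call takes 0.05 s, during which the arm holds its last target. There are 200 camera calls.

## Working session

There is one attempt and no reset: what is moved stays moved. The work goes in short steps, Python scripts to look and compute and a tool call to move; the robot and the scene stay as the last step left them, time stands still between calls to the robot, and variables do not carry over. Pictures are saved under pics/ and viewed, on a budget of 10 in all, crops included, one or two more only if the job needs it, and the job is handed in when it is done.

Besides the shell and the picture viewer there is one more tool, called by a JSON object that holds its "method" and its "body", one argument or row to a line. step_arm: Moves the arm, as the interface text tells. Its arguments: {"type":"object","properties":{"plan":{"type":"array"},"grip_force":{"type":"number"}},"required":["plan"]}

```bash
mkdir -p pics
cat > h.py <<'E'
import numpy as np, cv2
from rig import ctrl
from scipy.spatial.transform import Rotation as R
def cap(n,f=None):
    c=ctrl.capture(n)
    if f: cv2.imwrite('pics/'+f,cv2.cvtColor(c['frame'],cv2.COLOR_RGB2BGR))
    return c
def ray(c,uv):
    p=cv2.undistortPoints(np.array([[uv]],float),np.array(c['mtx']),np.array(c['dist_coeffs']))[0,0]
    V=np.array(c['view']); d=V[:3,:3].T@np.array([p[0],-p[1],-1]); o=-V[:3,:3].T@V[:3,3]
    return o,d
def onz(c,uv,z):
    o,d=ray(c,uv); return o+d*(z-o[2])/d[2]
def proj(c,P):
    V=np.array(c['view']); q=V[:3,:3]@np.array(P)+V[:3,3]; q=np.array([q[0],-q[1],-q[2]])
    return cv2.projectPoints(q.reshape(1,1,3),np.zeros(3),np.zeros(3),np.array(c['mtx']),np.array(c['dist_coeffs']))[0].ravel()
E
python3 - <<'E'
from h import *
for n in('top','side'):
    c=cap(n,n+'1.png'); V=np.array(c['view']);print(n,-V[:3,:3].T@V[:3,3],c['mtx'][0],c['dist_coeffs'])
print(ctrl.get_obs())
E
```

```text
top [0.33817134 0.01271563 1.15619771] [514.12249385   0.         317.14786872] [-0.10869994  0.          0.          0.          0.        ]
side [ 0.20545484 -0.67148991  0.69831949] [521.16820979   0.         323.80736247] [0.02655044 0.         0.         0.         0.        ]
{'clock': 0.1, 'qpos': array([ 1.24969133e+00,  3.79358331e-01,  1.73471692e+00, -1.73471913e-05,
        1.02847481e+00, -3.33449001e-02]), 'qvel': array([-0.0002122 , -0.00141083, -0.00237348,  0.00071914,  0.00169301,
       -0.00162133]), 'tau': array([-2.04012631e-04, -7.65034461e+01, -4.35293877e+01,  6.51363283e-02,
        3.98235500e-02, -2.95794770e-06]), 'eef_pos': array([0.19858724, 0.67085659, 0.19155501]), 'eef_rot': array([-4.50418473e-01, -3.10898002e+00,  1.48437521e-03]), 'force': array([-0.15496451, -0.3914933 ,  0.19372142]), 'torque': array([-0.01658253,  0.02051417, -0.04237967]), 'width': 0.09110261507035704}
```

View pics/top1.png

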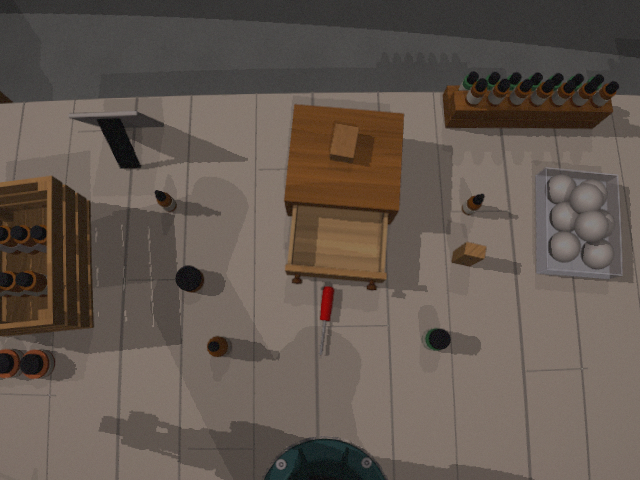

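View pics/side1.png

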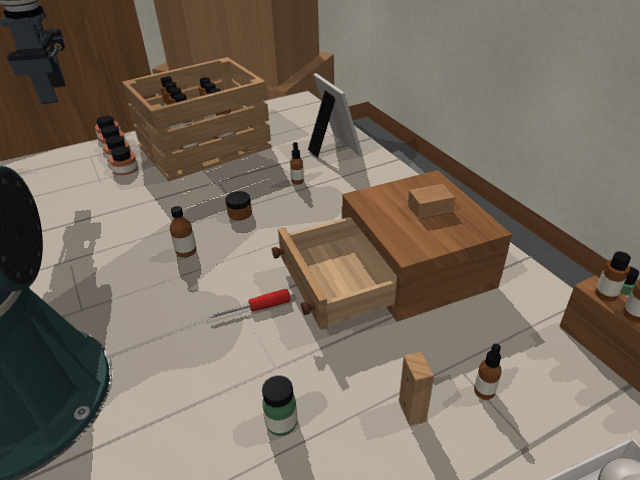

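The top view shows the jar lid at (190,279), the cabinet's front top edge from about (286,207) to (397,214), and the batten near (470,252). The side view shows the batten's base near (417,418) and the jar at (238,205). Next I'll zoom in for orientations.

```bash
python3 - <<'E'
from h import *
c=cap('top'); f=c['frame']
cv2.imwrite('pics/crop.png',cv2.cvtColor(cv2.resize(f[190:300,270:500],None,fx=3.4,fy=3.4,interpolation=cv2.INTER_CUBIC),cv2.COLOR_RGB2BGR))
g=f.max(2); m=(g<70).astype(np.uint8); m[:, :150]=0; m[:260]=0; m[300:]=0; m[:,230:]=0
n,l,s,ce=cv2.connectedComponentsWithStats(m); 
for i in range(1,n):
    if s[i,4]>50: print(s[i],ce[i],onz(c,ce[i],.045))
s_=cap('side'); f=s_['frame']
cv2.imwrite('pics/crops.png',cv2.cvtColor(cv2.resize(f[340:440,380:480],None,fx=4,fy=4,interpolation=cv2.INTER_CUBIC),cv2.COLOR_RGB2BGR))
E
python3 -c "
import cv2,numpy as np
a=cv2.imread('pics/crop.png');b=cv2.imread('pics/crops.png');b=cv2.resize(b,(220,220))
b=cv2.imread('pics/crops.png')[:,:,:];b=cv2.resize(b,(224,224))
o=np.zeros((600,782,3),np.uint8);o[:a.shape[0],:a.shape[1]]=a;o[376:600,:224]=b;cv2.imwrite('pics/combo.png',o)"
```

```text
[174 266  31  26 609] [189.35139573 278.69129721] [0.48532001 0.28634171 0.045     ]
```

View pics/combo.png

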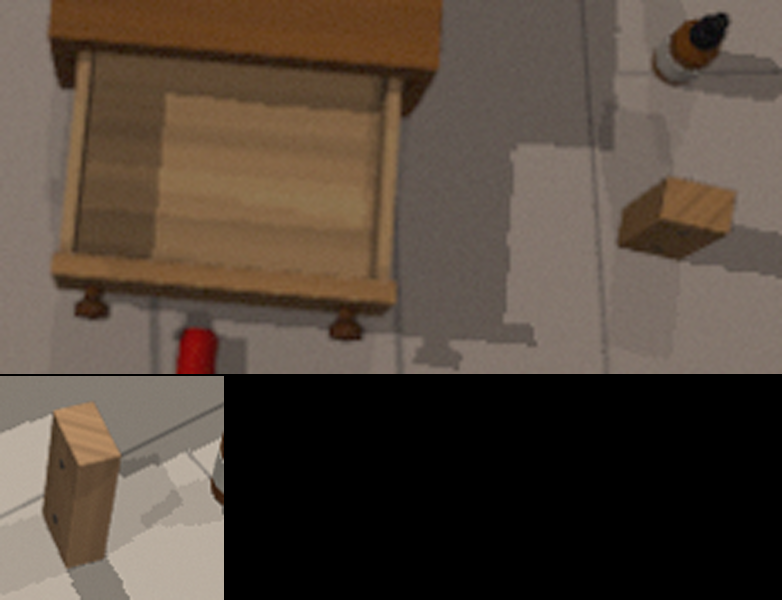

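The crop shows the batten's top face with corners near (671,178), (736,192), (722,230) and (661,214). The cabinet's top front edge runs from (52,38) to (436,70), and the drawer panel's top runs from (53,254) to (394,288). The screwdriver handle is close to the drawer, at (197,350).

Run:
```python
from h import *
c=cap('top');s=cap('side')
t=lambda u,v:(270+u/3.4-.35,190+v/3.4-.35)
q=lambda u,v:(380+u/2.24-.4,340+(v-376)/2.24-.4)
B=[onz(c,t(*p),.11) for p in[(671,178),(736,192),(724,230),(661,214)]]
S=[onz(s,q(*p),.11) for p in[(53,410),(94,403),(120,457),(80,466)]]
for b in(B,S):
    print(np.round(b,3).tolist(),np.mean(b,0))
    for i in range(4):
        d=b[(i+1)%4]-b[i]; print(np.linalg.norm(d),np.degrees(np.arctan2(d[1],d[0])))
L,Rr=[onz(c,t(*p),.13) for p in[(52,38),(436,70)]]
d=L-Rr;print('cab',L,Rr,(L+Rr)/2,np.linalg.norm(d),np.arctan2(-d[0],d[1]))
L,Rr=[onz(c,t(*p),.0975) for p in[(53,254),(394,284)]]
d=L-Rr;print('drawer top inner/outer',L,Rr,(L+Rr)/2,np.linalg.norm(d),np.arctan2(-d[0],d[1]))
# back edge of the cabinet top
L,Rr=[onz(c,p,.13) for p in[(295,105),(404,114)]];print(L,Rr,np.linalg.norm(L-Rr))
L,Rr=[onz(s,p,.13) for p in[(343,193),(397,276)]];print('side front edge',L,Rr,np.linalg.norm(L-Rr))
for n,p in (('bottle',(218,346)),('tall',(438,339))): print(n,onz(c,p,.1))
print(onz(c,(328,300),.02),onz(s,(272,300),.02))
```

```text
[[0.545, -0.308, 0.11], [0.535, -0.349, 0.11], [0.512, -0.339, 0.11], [0.522, -0.3, 0.11]] [ 0.5285701  -0.32398787  0.11      ]
0.04142465194358956 -103.23309703217073
0.025486071674024318 157.96604967617563
0.04020312238101229 74.59201530416969
0.02380811631157004 -19.62105600188954
[[0.519, -0.3, 0.11], [0.544, -0.308, 0.11], [0.533, -0.349, 0.11], [0.508, -0.343, 0.11]] [ 0.52604981 -0.32496382  0.11      ]
0.02693989601001491 -17.443862794314455
0.0422667876375684 -105.42718628302511
0.02566042245318605 165.47224959747183
0.04363598401301709 76.23528881238383
cab [0.63386945 0.07159222 0.13      ] [ 0.61024597 -0.16205068  0.13      ] [ 0.62205771 -0.04522923  0.13      ] 0.2348341325665547 -0.10076690743015265
drawer top inner/outer [0.50586279 0.07321316 0.0975    ] [ 0.48396947 -0.13513127  0.0975    ] [ 0.49491613 -0.03095906  0.0975    ] 0.2094915667458603 -0.10469809352988611
[0.85062841 0.04955543 0.13      ] [ 0.82663356 -0.18717241  0.13      ] 0.23794080252669017
side front edge [0.63696761 0.07354777 0.13      ] [ 0.59102159 -0.17820319  0.13      ] 0.2559093188537744
bottle [0.33998178 0.21020781 0.1       ]
tall [ 0.34643418 -0.23677762  0.1       ]
[ 0.43717067 -0.01631599  0.02      ] [ 0.43122487 -0.02299171  0.02      ]
```

```bash
cat >> h.py <<'E'
def go(x,y,z,yaw=None):
    o=ctrl.get_obs(); r=R.from_rotvec(o['eef_rot']); M=r.as_matrix()
    d=M.T@(np.array([x,y,z])-o['eef_pos']); ya=np.arctan2(M[1,1],M[0,1])
    print('t',round(o['clock'],2),'pos',np.round(o['eef_pos'],4),'jaw yaw',round(ya,3),'tilt',round(np.arccos(-M[2,2]),3),'F',np.round(o['force'],2),'w',round(o['width'],4))
    print('units',np.round(d/.04,3))
    if yaw is not None:
        # full turn to straight-down tool with jaw axis at yaw
        Y=np.array([np.cos(yaw),np.sin(yaw),0]);Z=np.array([0,0,-1.]);T=np.c_[np.cross(Y,Z),Y,Z]
        print('rot units',np.round(np.degrees((r.inv()*R.from_matrix(T)).as_rotvec())/10,3))
E
python3 - <<'E'
from h import *
go(.485,.285,.192,np.pi/2-.1)
s=cap('side')
for P in [(.485,.285,.045),(.485,.285,0)]: print(proj(s,P))
E
```

```text
t 0.3 pos [0.1986 0.6711 0.1919] jaw yaw 1.283 tilt 0.0 F [-0.95 -0.07  0.9 ] w 0.0911
units [-9.605e+00 -7.224e+00  1.000e-03]
rot units [-0.002 -0.    -1.076]
[237.30448669 198.65544141]
[239.75358523 214.90036225]
```

{"method": "step_arm", "body": {
  "plan": [
    {"xyz":[0,0,-1],"rot":[0,0,0],"gripper":1},
    {"xyz":[0,0,-1],"rot":[0,0,0],"gripper":1},
    {"xyz":[0,0,-1],"rot":[0,0,0],"gripper":1},
    {"xyz":[-0.8,-0.6,0],"rot":[0,0,0],"gripper":1},
    {"xyz":[-0.8,-0.6,0],"rot":[0,0,0],"gripper":1},
    {"xyz":[-0.8,-0.6,0],"rot":[0,0,0],"gripper":1},
    {"xyz":[-0.8,-0.6,0],"rot":[0,0,0],"gripper":1},
    {"xyz":[-0.8,-0.6,0],"rot":[0,0,0],"gripper":1},
    {"xyz":[-0.8,-0.6,0],"rot":[0,0,0],"gripper":1},
    {"xyz":[-0.8,-0.6,0],"rot":[0,0,0],"gripper":1},
    {"xyz":[-0.8,-0.6,0],"rot":[0,0,0],"gripper":1},
    {"xyz":[-0.8,-0.6,0],"rot":[0,0,0],"gripper":1},
    {"xyz":[-0.8,-0.6,0],"rot":[0,0,0],"gripper":1},
    {"xyz":[-0.8,-0.6,0],"rot":[0,0,0],"gripper":1},
    {"xyz":[-0.8,-0.6,0],"rot":[0,0,0],"gripper":1},
    {"xyz":[0,0,0],"rot":[0,0,-0.5],"gripper":1},
    {"xyz":[0,0,0],"rot":[0,0,-0.5],"gripper":1}
  ]
}}

```text
clock: 2.48
eef_pos: [0.4938, 0.2728, 0.3169]
eef_rot: [0.17, 3.135, 0.001]
force: [-0.3, 0.9, 0.0]
width: 0.0912
```

Run:
```python
from h import *
go(.485,.285,.013,np.pi/2-.1)
```

```text
t 2.48 pos [0.4938 0.2728 0.3169] jaw yaw 1.462 tilt 0.002 F [-0.34  0.86  0.04] w 0.0912
units [0.266 0.272 7.597]
rot units [ 0.005  0.012 -0.048]
```

Tracking is good. I'll descend with the jaws around the jar and stop the TCP at about 13 mm.

{"method": "step_arm", "body": {
  "plan": [
    {"xyz":[0.26,0.27,0.7],"rot":[0,0,0],"gripper":1},
    {"xyz":[0,0,1],"rot":[0,0,0],"gripper":1},
    {"xyz":[0,0,1],"rot":[0,0,0],"gripper":1},
    {"xyz":[0,0,1],"rot":[0,0,0],"gripper":1},
    {"xyz":[0,0,1],"rot":[0,0,0],"gripper":1},
    {"xyz":[0,0,0.8],"rot":[0,0,0],"gripper":1},
    {"xyz":[0,0,0.5],"rot":[0,0,0],"gripper":1},
    {"xyz":[0,0,0],"rot":[0,0,0],"gripper":1}
  ]
}}

```text
clock: 3.48
eef_pos: [0.4863, 0.2856, 0.0714]
eef_rot: [0.169, 3.132, 0.004]
force: [-0.4, -0.2, 0.7]
width: 0.0911
```

Run:
```python
from h import *
go(.485,.285,.013,np.pi/2-.1)
cap('top','t2.png')
```

```text
t 3.48 pos [0.4863 0.2856 0.0714] jaw yaw 1.463 tilt 0.006 F [-0.37 -0.17  0.67] w 0.0911
units [ 0.038 -0.022  1.461]
rot units [ 0.017  0.03  -0.044]
```

View pics/t2.png

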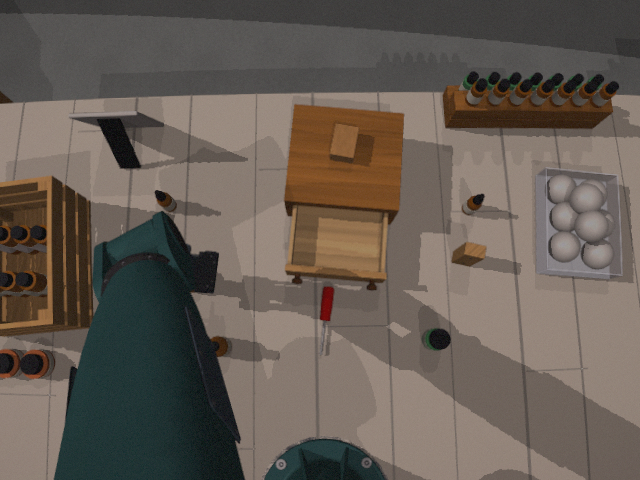

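The arm hides the jar from above, with the gripper around (205,272). The bottle at (218,346) is undisturbed. I'll continue down and grip.

{"method": "step_arm", "body": {
  "plan": [
    {"xyz":[0.04,0,0.7],"rot":[0,0,0],"gripper":1},
    {"xyz":[0,0,0.6],"rot":[0,0,0],"gripper":1},
    {"xyz":[0,0,0.2],"rot":[0,0,0],"gripper":1},
    {"xyz":[0,0,0],"rot":[0,0,0],"gripper":0},
    {"xyz":[0,0,0],"rot":[0,0,0],"gripper":0},
    {"xyz":[0,0,0],"rot":[0,0,0],"gripper":0},
    {"xyz":[0,0,0],"rot":[0,0,0],"gripper":0},
    {"xyz":[0,0,0],"rot":[0,0,0],"gripper":0}
  ],
  "grip_force": 20
}}

```text
clock: 4.53
eef_pos: [0.4906, 0.289, 0.019]
eef_rot: [0.168, 3.121, 0.014]
force: [-0.3, -0.1, -0.8]
width: 0.0547
```

Run:
```python
from h import *
go(.485,.285,.013,np.pi/2-.1)
cap('side','s2.png')
```

```text
t 4.53 pos [0.4906 0.289  0.019 ] jaw yaw 1.463 tilt 0.018 F [-0.3  -0.1  -0.78] w 0.0547
units [ 0.131 -0.115  0.146]
rot units [ 0.057  0.089 -0.044]
```

View pics/s2.png

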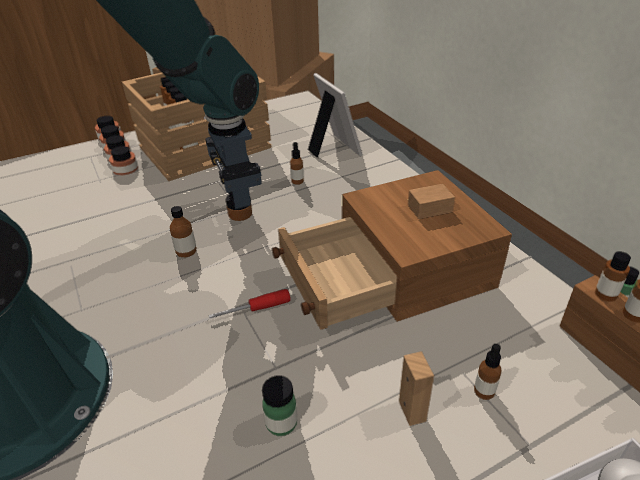

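The side view shows the fingers closed on the jar at (238,210), and the other goods are unmoved. I'll lift and carry it.

{"method": "step_arm", "body": {
  "plan": [
    {"xyz":[0,0,-0.5],"rot":[0.06,0.09,0],"gripper":0},
    {"xyz":[0,0,-1],"rot":[0,0,0],"gripper":0},
    {"xyz":[0,0,-1],"rot":[0,0,0],"gripper":0},
    {"xyz":[0,0,-1],"rot":[0,0,0],"gripper":0},
    {"xyz":[0,0,-1],"rot":[0,0,0],"gripper":0},
    {"xyz":[0,0,0],"rot":[0,0,0],"gripper":0}
  ]
}}

```text
clock: 5.32
eef_pos: [0.4892, 0.2882, 0.2033]
eef_rot: [-0.169, -3.133, 0.004]
force: [0.2, -0.2, -0.9]
width: 0.0549
```

Run:
```python
from h import *
go(.56,-.039,.18,np.pi/2-.1)
```

```text
t 5.33 pos [0.4892 0.2882 0.2033] jaw yaw 1.463 tilt 0.005 F [ 0.24 -0.19 -0.9 ] w 0.0549
units [-2.64  -7.941  0.595]
rot units [-0.016 -0.021 -0.044]
```

{"method": "step_arm", "body": {
  "plan": [
    {"xyz":[-0.22,-0.5,0],"rot":[0,0,0],"gripper":0},
    {"xyz":[-0.24,-0.7,0],"rot":[0,0,0],"gripper":0},
    {"xyz":[-0.24,-0.7,0],"rot":[0,0,0],"gripper":0},
    {"xyz":[-0.24,-0.7,0],"rot":[0,0,0],"gripper":0},
    {"xyz":[-0.24,-0.7,0],"rot":[0,0,0],"gripper":0},
    {"xyz":[-0.24,-0.7,0],"rot":[0,0,0],"gripper":0},
    {"xyz":[-0.24,-0.7,0],"rot":[0,0,0],"gripper":0},
    {"xyz":[-0.24,-0.7,0],"rot":[0,0,0],"gripper":0},
    {"xyz":[-0.24,-0.7,0],"rot":[0,0,0],"gripper":0},
    {"xyz":[-0.22,-0.7,0],"rot":[0,0,0],"gripper":0},
    {"xyz":[-0.22,-0.7,0],"rot":[0,0,0],"gripper":0},
    {"xyz":[0,-0.3,0],"rot":[0,0,0],"gripper":0},
    {"xyz":[0,0,0],"rot":[0,0,0],"gripper":0}
  ]
}}

```text
clock: 6.95
eef_pos: [0.5514, -0.0439, 0.1882]
eef_rot: [-0.166, -3.113, 0.009]
force: [-0.1, 0.5, -0.9]
width: 0.0549
```

Run:
```python
from h import *
go(.56,-.039,.058,np.pi/2-.1)
```

```text
t 6.95 pos [ 0.5514 -0.0439  0.1882] jaw yaw 1.464 tilt 0.024 F [-0.09  0.46 -0.94] w 0.0549
units [-0.276  0.166  3.25 ]
rot units [-0.039 -0.134 -0.039]
```

{"method": "step_arm", "body": {
  "plan": [
    {"xyz":[-0.28,0.16,0],"rot":[-0.04,-0.13,-0.04],"gripper":0},
    {"xyz":[0,0,0.7],"rot":[0,0,0],"gripper":0},
    {"xyz":[0,0,0.8],"rot":[0,0,0],"gripper":0},
    {"xyz":[0,0,0.6],"rot":[0,0,0],"gripper":0},
    {"xyz":[0,0,0.4],"rot":[0,0,0],"gripper":0},
    {"xyz":[0,0,0],"rot":[0,0,0],"gripper":0}
  ]
}}

```text
clock: 7.7
eef_pos: [0.5668, -0.0324, 0.0854]
eef_rot: [0.147, 3.131, 0.003]
force: [0.1, 0.4, -0.7]
width: 0.0548
```

Run:
```python
from h import *
go(.56,-.039,.058,np.pi/2-.1)
cap('side','s3.png')
```

```text
t 7.7 pos [ 0.5668 -0.0324  0.0854] jaw yaw 1.477 tilt 0.007 F [ 0.11  0.37 -0.7 ] w 0.0548
units [ 0.159 -0.181  0.683]
rot units [0.015 0.039 0.035]
```

View pics/s3.png

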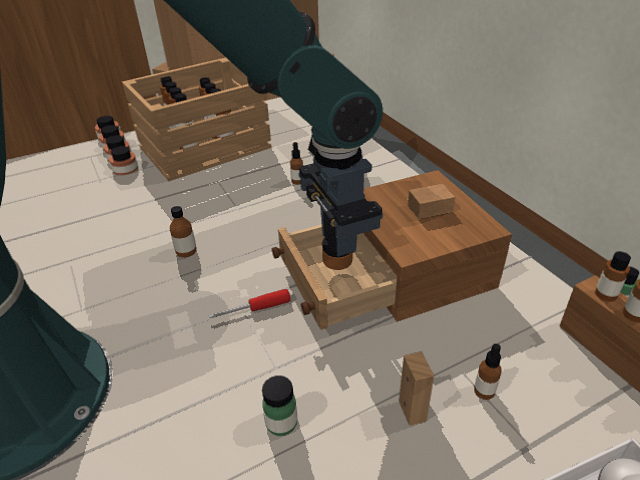

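The side view shows the jar held just above the open drawer at (338,258), clear of the front panel and the unit.

{"method": "step_arm", "body": {
  "plan": [
    {"xyz":[0.14,-0.1,0.3],"rot":[0,0,0],"gripper":0},
    {"xyz":[0,0,0.2],"rot":[0,0,0],"gripper":0},
    {"xyz":[0,0,0.1],"rot":[0,0,0],"gripper":0},
    {"xyz":[0,0,0],"rot":[0,0,0],"gripper":0}
  ]
}}

```text
clock: 8.25
eef_pos: [0.5625, -0.0363, 0.0624]
eef_rot: [0.147, 3.127, 0.003]
force: [-0.3, -0.2, -0.9]
width: 0.0547
```

Run:
```python
from h import *
go(.56,-.039,.057,np.pi/2-.1)
```

```text
t 8.25 pos [ 0.5625 -0.0363  0.0624] jaw yaw 1.477 tilt 0.011 F [-0.26 -0.17 -0.91] w 0.0547
units [ 0.056 -0.074  0.133]
rot units [0.015 0.063 0.034]
```

{"method": "step_arm", "body": {
  "plan": [
    {"xyz":[0,0,0.08],"rot":[0,0.06,0],"gripper":0},
    {"xyz":[0,0,0.05],"rot":[0,0,0],"gripper":0},
    {"xyz":[0,0,0.04],"rot":[0,0,0],"gripper":0}
  ]
}}

```text
clock: 8.62
eef_pos: [0.5631, -0.0363, 0.0557]
eef_rot: [0.148, 3.137, 0.004]
force: [-2.6, -1.1, 3.0]
width: 0.0546
```

Run:
```python
from h import *
go(.56,-.039,.057,np.pi/2-.1)
```

```text
t 8.62 pos [ 0.5631 -0.0363  0.0557] jaw yaw 1.477 tilt 0.003 F [-2.59 -1.12  3.02] w 0.0546
units [ 0.07  -0.073 -0.033]
rot units [0.015 0.004 0.034]
```

The jar has touched the floor (3 N up), so I'll release and rise.

{"method": "step_arm", "body": {
  "plan": [
    {"xyz":[0,0,0],"rot":[0,0,0],"gripper":1},
    {"xyz":[0,0,0],"rot":[0,0,0],"gripper":1},
    {"xyz":[0,0,0],"rot":[0,0,0],"gripper":1},
    {"xyz":[0,0,0],"rot":[0,0,0],"gripper":1},
    {"xyz":[0,0,-0.5],"rot":[0,0,0],"gripper":1},
    {"xyz":[0,0,-1],"rot":[0,0,0],"gripper":1},
    {"xyz":[0,0,-1],"rot":[0,0,0],"gripper":1},
    {"xyz":[0,0,-1],"rot":[0,0,0],"gripper":1},
    {"xyz":[1,0,0],"rot":[0,0,0],"gripper":0},
    {"xyz":[1,0,0],"rot":[0,0,0],"gripper":0},
    {"xyz":[1,0,0],"rot":[0,0,0],"gripper":0},
    {"xyz":[0,0,0],"rot":[0,0,0],"gripper":0},
    {"xyz":[0,0,0],"rot":[0,0,0],"gripper":0}
  ]
}}

```text
clock: 10.25
eef_pos: [0.4424, -0.0253, 0.2112]
eef_rot: [0.147, 3.126, 0.003]
force: [-0.0, -0.2, -0.8]
width: 0.044
```

Run:
```python
from h import *
go(.445,-.028,.068,np.pi/2-.1)
cap('side','s4.png')
```

```text
t 10.25 pos [ 0.4424 -0.0253  0.2112] jaw yaw 1.477 tilt 0.012 F [-0.   -0.23 -0.8 ] w 0.044
units [-0.028 -0.069  3.581]
rot units [0.014 0.067 0.034]
```

View pics/s4.png

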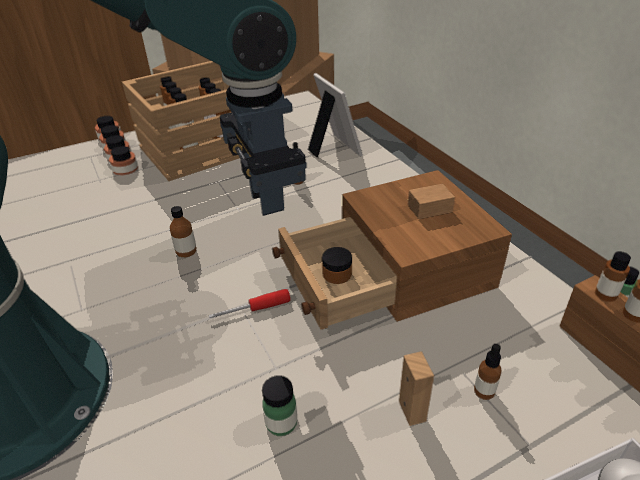

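The jar stands upright in the drawer at (337,265). Next I'll lower the fingers in front of the panel.

{"method": "step_arm", "body": {
  "plan": [
    {"xyz":[0,0,0.8],"rot":[0,0.06,0.03],"gripper":0},
    {"xyz":[0,0,0.9],"rot":[0,0,0],"gripper":0},
    {"xyz":[0,0,0.9],"rot":[0,0,0],"gripper":0},
    {"xyz":[0,0,0.8],"rot":[0,0,0],"gripper":0},
    {"xyz":[0,0,0.2],"rot":[0,0,0],"gripper":0},
    {"xyz":[0,0,0],"rot":[0,0,0],"gripper":0}
  ]
}}

```text
clock: 11.05
eef_pos: [0.4496, -0.0257, 0.0654]
eef_rot: [0.156, 3.133, 0.003]
force: [0.2, 0.5, 0.3]
width: 0.0003
```

Run:
```python
from h import *
go(.606,-.0435,.068,np.pi/2-.1)
```

```text
t 11.05 pos [ 0.4496 -0.0257  0.0654] jaw yaw 1.471 tilt 0.005 F [0.2  0.5  0.26] w 0.0003
units [-3.936 -0.053 -0.046]
rot units [0.014 0.027 0.003]
```

{"method": "step_arm", "body": {
  "plan": [
    {"xyz":[-0.15,0,-0.03],"rot":[0,0,0],"gripper":0},
    {"xyz":[-0.25,0,-0.03],"rot":[0,0,0],"gripper":0},
    {"xyz":[-0.3,0,0],"rot":[0,0,0],"gripper":0},
    {"xyz":[-0.3,0,0],"rot":[0,0,0],"gripper":0},
    {"xyz":[-0.3,0,0],"rot":[0,0,0],"gripper":0},
    {"xyz":[-0.3,0,0],"rot":[0,0,0],"gripper":0},
    {"xyz":[-0.3,0,0],"rot":[0,0,0],"gripper":0},
    {"xyz":[-0.3,0,0],"rot":[0,0,0],"gripper":0},
    {"xyz":[-0.3,0,0],"rot":[0,0,0],"gripper":0},
    {"xyz":[-0.3,0,0],"rot":[0,0,0],"gripper":0},
    {"xyz":[-0.3,0,0],"rot":[0,0,0],"gripper":0},
    {"xyz":[-0.2,0,0],"rot":[0,0,0],"gripper":0},
    {"xyz":[-0.1,0,0],"rot":[0,0,0],"gripper":0}
  ]
}}

```text
clock: 12.68
eef_pos: [0.5963, -0.0405, 0.0716]
eef_rot: [0.156, 3.13, 0.003]
force: [-1.8, -0.7, -0.1]
width: 0.0007
```

Run:
```python
from h import *
go(.606,-.0435,.068,np.pi/2-.1)
```

```text
t 12.68 pos [ 0.5963 -0.0405  0.0716] jaw yaw 1.471 tilt 0.008 F [-1.83 -0.71 -0.1 ] w 0.0007
units [-0.248 -0.051  0.091]
rot units [0.012 0.043 0.004]
```

The 1.8 N drag means the drawer is moving. I'll ease it onto the stop.

{"method": "step_arm", "body": {
  "plan": [
    {"xyz":[-0.1,0,0],"rot":[0,0,0],"gripper":0},
    {"xyz":[-0.1,0,0],"rot":[0,0,0],"gripper":0},
    {"xyz":[-0.08,0,0],"rot":[0,0,0],"gripper":0}
  ]
}}

```text
clock: 13.05
eef_pos: [0.6052, -0.0414, 0.0712]
eef_rot: [0.156, 3.136, 0.003]
force: [-29.8, 2.0, 22.0]
width: 0.0005
```

Run:
```python
from h import *
go(.606,-.0435,.068,np.pi/2-.1)
```

```text
t 13.05 pos [ 0.6052 -0.0414  0.0712] jaw yaw 1.471 tilt 0.003 F [-29.81   1.99  22.  ] w 0.0005
units [-0.025 -0.051  0.081]
rot units [0.013 0.007 0.004]
```

The drawer is on its stop, and the finger face at x≈0.621 agrees with the unit's front at 0.622. I'll back off and go for the batten.

{"method": "step_arm", "body": {
  "plan": [
    {"xyz":[0.3,0,0],"rot":[0,0,0],"gripper":0},
    {"xyz":[0.8,0,0],"rot":[0,0,0],"gripper":0},
    {"xyz":[1,0,0],"rot":[0,0,0],"gripper":0},
    {"xyz":[0,0,-1],"rot":[0,0,0],"gripper":1},
    {"xyz":[0,0,-1],"rot":[0,0,0],"gripper":1},
    {"xyz":[0,0,-1],"rot":[0,0,0],"gripper":1},
    {"xyz":[0,0,-1],"rot":[0,0,0],"gripper":1},
    {"xyz":[0,-1,0],"rot":[0,0,0],"gripper":1},
    {"xyz":[0,0,0],"rot":[0,0,0],"gripper":1}
  ]
}}

```text
clock: 14.18
eef_pos: [0.5141, -0.0732, 0.2375]
eef_rot: [0.154, 3.129, 0.003]
force: [-1.0, -0.7, -0.3]
width: 0.0577
```

Run:
```python
from h import *
go(.521,-.323,.21,1.315)
cap('side','s5.png')
```

```text
t 14.18 pos [ 0.5141 -0.0732  0.2375] jaw yaw 1.472 tilt 0.009 F [-0.98 -0.66 -0.34] w 0.0577
units [-0.779 -6.2    0.682]
rot units [0.017 0.051 0.902]
```

View pics/s5.png

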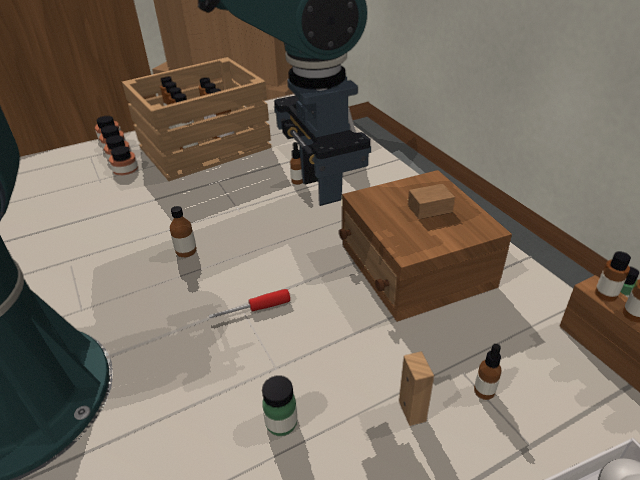

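The drawer is shut flush, its front running from (345,215) to (398,290), and all the goods are in place. I'll move over the batten at (416,385).

{"method": "step_arm", "body": {
  "plan": [
    {"xyz":[-0.1,-0.9,0],"rot":[0,0,0],"gripper":1},
    {"xyz":[-0.1,-0.95,0],"rot":[0,0,0],"gripper":1},
    {"xyz":[-0.12,-0.95,0],"rot":[0,0,0],"gripper":1},
    {"xyz":[-0.12,-0.95,0],"rot":[0,0,0],"gripper":1},
    {"xyz":[-0.12,-0.95,0],"rot":[0,0,0],"gripper":1},
    {"xyz":[-0.12,-0.95,0],"rot":[0,0,0],"gripper":1},
    {"xyz":[-0.1,-0.5,0],"rot":[0,0,0],"gripper":1},
    {"xyz":[0,0,0],"rot":[0,0,0.45],"gripper":1},
    {"xyz":[0,0,0],"rot":[0,0,0.45],"gripper":1},
    {"xyz":[0,0,0],"rot":[0,0,0],"gripper":1}
  ]
}}

```text
clock: 15.48
eef_pos: [0.5238, -0.3202, 0.2341]
eef_rot: [0.398, 3.107, 0.009]
force: [-0.3, 0.1, -0.1]
width: 0.0912
```

Run:
```python
from h import *
go(.521,-.323,.07,1.315)
```

```text
t 15.47 pos [ 0.5238 -0.3202  0.2341] jaw yaw 1.316 tilt 0.011 F [-0.31  0.12 -0.1 ] w 0.0912
units [ 0.082 -0.113  4.102]
rot units [0.04  0.046 0.007]
```

{"method": "step_arm", "body": {
  "plan": [
    {"xyz":[0.08,-0.11,0.5],"rot":[0.04,0.05,0],"gripper":1},
    {"xyz":[0,0,0.9],"rot":[0,0,0],"gripper":1},
    {"xyz":[0,0,0.8],"rot":[0,0,0],"gripper":1},
    {"xyz":[0,0,0.3],"rot":[0,0,0],"gripper":1},
    {"xyz":[0,0,0],"rot":[0,0,0],"gripper":1}
  ]
}}

```text
clock: 16.1
eef_pos: [0.5185, -0.3218, 0.1274]
eef_rot: [-0.386, -3.114, 0.0]
force: [-0.3, -0.1, 0.2]
width: 0.091
```

Run:
```python
from h import *
go(.521,-.323,.07,1.315)
```

```text
t 16.1 pos [ 0.5185 -0.3218  0.1274] jaw yaw 1.324 tilt 0.004 F [-0.26 -0.11  0.22] w 0.091
units [-0.075 -0.012  1.435]
rot units [-0.003 -0.023  0.054]
```

{"method": "step_arm", "body": {
  "plan": [
    {"xyz":[-0.04,0,0.6],"rot":[0,0,0.05],"gripper":1},
    {"xyz":[0,0,0.6],"rot":[0,0,0],"gripper":1},
    {"xyz":[0,0,0.2],"rot":[0,0,0],"gripper":1},
    {"xyz":[0,0,0.05],"rot":[0,0,0],"gripper":1}
  ]
}}

```text
clock: 16.6
eef_pos: [0.5224, -0.3238, 0.0723]
eef_rot: [0.397, 3.115, -0.005]
force: [-0.4, -0.6, 0.1]
width: 0.0914
```

Run:
```python
from h import *
go(.521,-.323,.07,1.315)
```

```text
t 16.6 pos [ 0.5224 -0.3238  0.0723] jaw yaw 1.317 tilt 0.003 F [-0.36 -0.62  0.05] w 0.0914
units [0.04  0.012 0.058]
rot units [-0.017  0.008  0.012]
```

{"method": "step_arm", "body": {
  "plan": [
    {"xyz":[0.1,0,0.03],"rot":[0,0,0],"gripper":1},
    {"xyz":[0,0,0],"rot":[0,0,0],"gripper":0},
    {"xyz":[0,0,0],"rot":[0,0,0],"gripper":0},
    {"xyz":[0,0,0],"rot":[0,0,0],"gripper":0},
    {"xyz":[0,0,0],"rot":[0,0,0],"gripper":0},
    {"xyz":[0,0,0],"rot":[0,0,0],"gripper":0},
    {"xyz":[0,0,0],"rot":[0,0,0],"gripper":0}
  ],
  "grip_force": 30
}}

```text
clock: 17.48
eef_pos: [0.5195, -0.3236, 0.0737]
eef_rot: [0.397, 3.112, -0.007]
force: [-0.5, 0.0, -0.2]
width: 0.0435
```

Run:
```python
from h import *
go(.521,-.323,.07,1.315)
s=cap('side','s6.png')
f=s['frame']; cv2.imwrite('pics/s6c.png',cv2.cvtColor(cv2.resize(f[260:440,330:500],None,fx=3.3,fy=3.3),cv2.COLOR_RGB2BGR))
```

```text
t 17.48 pos [ 0.5195 -0.3236  0.0737] jaw yaw 1.317 tilt 0.006 F [-0.52  0.02 -0.23] w 0.0435
units [-0.033  0.025  0.092]
rot units [-0.023  0.027  0.013]
```

View pics/s6c.png

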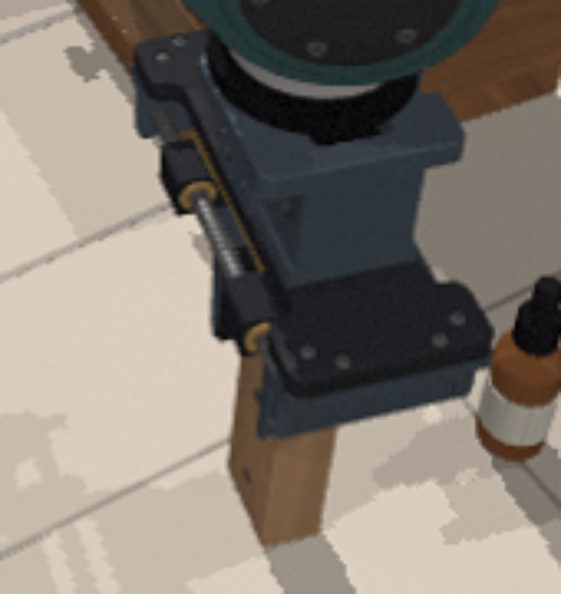

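The batten is gripped squarely (43.5 mm) and upright, and the dropper is untouched. I'll lift it and carry it across.

{"method": "step_arm", "body": {
  "plan": [
    {"xyz":[0,0,-0.5],"rot":[0,0,0],"gripper":0},
    {"xyz":[0,0,-0.7],"rot":[0,0,0],"gripper":0},
    {"xyz":[0,0,0],"rot":[0,0,-0.45],"gripper":0},
    {"xyz":[0,0,0],"rot":[0,0,-0.43],"gripper":0},
    {"xyz":[0,0,0],"rot":[0,0,0],"gripper":0}
  ]
}}

```text
clock: 18.15
eef_pos: [0.5202, -0.3239, 0.1287]
eef_rot: [0.151, 3.132, -0.01]
force: [-0.2, -1.1, -0.6]
width: 0.0438
```

Run:
```python
from h import *
go(.545,-.0385,.115,1.469)
```

```text
t 18.15 pos [ 0.5202 -0.3239  0.1287] jaw yaw 1.474 tilt 0.009 F [-0.16 -1.08 -0.56] w 0.0438
units [0.071 7.163 0.299]
rot units [-0.034  0.037  0.031]
```

{"method": "step_arm", "body": {
  "plan": [
    {"xyz":[0.1,0.5,0],"rot":[0,0,0],"gripper":0},
    {"xyz":[0.1,0.8,0],"rot":[0,0,0],"gripper":0},
    {"xyz":[0,0.8,0],"rot":[0,0,0],"gripper":0},
    {"xyz":[0,0.8,0],"rot":[0,0,0],"gripper":0},
    {"xyz":[0,0.8,0],"rot":[0,0,0],"gripper":0},
    {"xyz":[0,0.8,0],"rot":[0,0,0],"gripper":0},
    {"xyz":[0,0.8,0],"rot":[0,0,0],"gripper":0},
    {"xyz":[0,0.8,0],"rot":[0,0,0],"gripper":0},
    {"xyz":[0,0.6,0],"rot":[0,0,0],"gripper":0},
    {"xyz":[0,0.4,0],"rot":[0,0,0],"gripper":0},
    {"xyz":[0,0,0],"rot":[0,0,0],"gripper":0}
  ]
}}

```text
clock: 19.52
eef_pos: [0.537, -0.0234, 0.1293]
eef_rot: [0.173, 3.132, -0.008]
force: [-0.5, 0.6, -1.1]
width: 0.0437
```

Run:
```python
from h import *
go(.575,-.0415,.0937,1.469)
```

```text
t 19.52 pos [ 0.537  -0.0234  0.1293] jaw yaw 1.46 tilt 0.007 F [-0.51  0.59 -1.05] w 0.0437
units [-0.988 -0.34   0.896]
rot units [-0.03   0.029 -0.049]
```

{"method": "step_arm", "body": {
  "plan": [
    {"xyz":[0,-0.34,0.4],"rot":[-0.02,0,-0.05],"gripper":0},
    {"xyz":[0,0,0.4],"rot":[0,0,0],"gripper":0},
    {"xyz":[-0.4,0,0.1],"rot":[0,0,0],"gripper":0},
    {"xyz":[-0.4,0,0],"rot":[0,0,0],"gripper":0},
    {"xyz":[0,0,0],"rot":[0,0,0],"gripper":0}
  ]
}}

```text
clock: 20.15
eef_pos: [0.5707, -0.0416, 0.093]
eef_rot: [0.163, 3.131, -0.003]
force: [0.6, 0.3, -0.6]
width: 0.0435
```

Run:
```python
from h import *
go(.601,-.044,.0937,1.469)
cap('top','t7.png')
s=cap('side','s7.png')
f=s['frame']; cv2.imwrite('pics/s7c.png',cv2.cvtColor(cv2.resize(f[150:330,290:460],None,fx=3.3,fy=3.3),cv2.COLOR_RGB2BGR))
```

```text
t 20.15 pos [ 0.5707 -0.0416  0.093 ] jaw yaw 1.467 tilt 0.007 F [ 0.56  0.29 -0.56] w 0.0435
units [-0.76   0.018 -0.013]
rot units [-0.011  0.036 -0.013]
```

View pics/s7c.png

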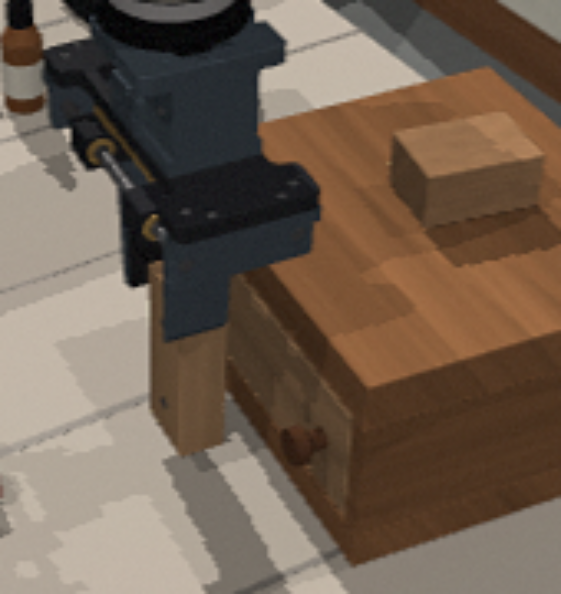

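The side view shows the batten upright in front of the shut drawer, about 30 mm off, the body clear of the unit's top and the carton. I'll approach in small steps.

{"method": "step_arm", "body": {
  "plan": [
    {"xyz":[-0.3,0,-0.01],"rot":[0,0,0],"gripper":0},
    {"xyz":[-0.2,0,0],"rot":[0,0,0],"gripper":0},
    {"xyz":[-0.1,0,0],"rot":[0,0,0],"gripper":0},
    {"xyz":[-0.05,0,0],"rot":[0,0,0],"gripper":0}
  ]
}}

```text
clock: 20.75
eef_pos: [0.5968, -0.0441, 0.094]
eef_rot: [0.163, 3.131, -0.003]
force: [-0.5, -0.8, -1.3]
width: 0.0437
```

Run:
```python
from h import *
go(.601,-.044,.0937,1.469)
```

```text
t 20.75 pos [ 0.5968 -0.0441  0.094 ] jaw yaw 1.467 tilt 0.006 F [-0.53 -0.79 -1.3 ] w 0.0437
units [-0.103  0.014  0.007]
rot units [-0.011  0.035 -0.011]
```

{"method": "step_arm", "body": {
  "plan": [
    {"xyz":[-0.05,0,0],"rot":[0,0,0],"gripper":0},
    {"xyz":[-0.04,0,0],"rot":[0,0,0],"gripper":0}
  ]
}}

```text
clock: 21.0
eef_pos: [0.6003, -0.0444, 0.0939]
eef_rot: [0.163, 3.132, -0.003]
force: [-5.8, 0.9, 3.2]
width: 0.0439
```

Run:
```python
from h import *
go(.601,-.044,.0937,1.469)
```

```text
t 21.0 pos [ 0.6003 -0.0444  0.0939] jaw yaw 1.467 tilt 0.006 F [-5.75  0.94  3.22] w 0.0439
units [-0.016  0.013  0.005]
rot units [-0.011  0.032 -0.011]
```

{"method": "step_arm", "body": {
  "plan": [
    {"xyz":[-0.05,0,-0.01],"rot":[0,0,0],"gripper":0}
  ]
}}

```text
clock: 21.12
eef_pos: [0.6003, -0.0444, 0.0938]
eef_rot: [0.163, 3.136, -0.003]
force: [-16.8, 1.1, 8.1]
width: 0.0437
```

Run:
```python
from h import *
go(.601,-.044,.0937,1.469)
for i in range(6): cap('side'); print(ctrl.get_obs()['force'].round(2))
```

```text
t 21.12 pos [ 0.6003 -0.0444  0.0938] jaw yaw 1.467 tilt 0.002 F [-16.81   1.07   8.06] w 0.0437
units [-0.016  0.013  0.002]
rot units [-0.01   0.006 -0.013]
[-11.46   0.21   3.76]
[-11.01   0.79   4.71]
[-10.47   1.92   5.27]
[-10.94   0.43   5.21]
[-10.47   0.77   4.81]
[-11.74   1.19   4.91]
```

{"method": "step_arm", "body": {
  "plan": [
    {"xyz":[-0.04,0,-0.02],"rot":[0,0,0],"gripper":0}
  ]
}}

```text
clock: 21.55
eef_pos: [0.6001, -0.0444, 0.0939]
eef_rot: [-0.163, -3.135, 0.003]
force: [-5.1, 0.2, -2.2]
width: 0.0437
```

Run:
```python
from h import *
F=[]
for i in range(12): s=cap('side'); F.append(ctrl.get_obs()['force'])
print(np.round(F,1).tolist())
go(.601,-.044,.0937,1.469)
f=s['frame']; cv2.imwrite('pics/s8c.png',cv2.cvtColor(cv2.resize(f[150:330,290:460],None,fx=3.3,fy=3.3),cv2.COLOR_RGB2BGR))
```

```text
[[-6.2, 0.5, -0.6], [-7.6, 0.9, 1.5], [-7.4, 0.8, 1.0], [-8.0, 0.1, 0.5], [-7.3, 0.7, 1.2], [-7.1, 0.1, -0.2], [-7.1, 0.2, -0.5], [-7.3, 0.9, 0.5], [-7.5, -0.5, 0.0], [-7.8, -0.2, 0.3], [-7.1, 0.1, 0.2], [-7.4, -0.1, -0.9]]
t 22.15 pos [ 0.6001 -0.0445  0.0939] jaw yaw 1.467 tilt 0.003 F [-7.38 -0.09 -0.88] w 0.0434
units [-0.021  0.014  0.004]
rot units [-0.01  -0.013 -0.014]
```

View pics/s8c.png

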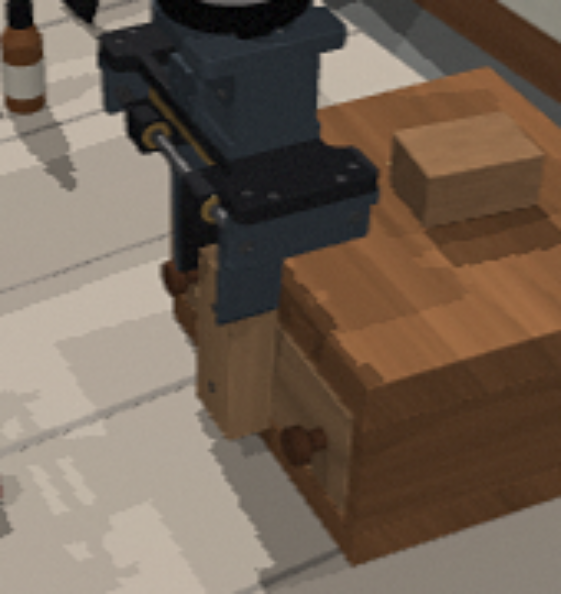

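Contact is steady at about 7.4 N. The picture shows the batten upright, flat on the front between the knobs at (180,278) and (303,443). The TCP sits 5 mm further out than when the fingers touched the drawer, so only the wood is pressing. I'll trim the push towards 10 N.

{"method": "step_arm", "body": {
  "plan": [
    {"xyz":[-0.05,0,-0.02],"rot":[0,0,0],"gripper":0}
  ]
}}

```text
clock: 22.28
eef_pos: [0.6001, -0.0444, 0.0939]
eef_rot: [-0.164, -3.131, 0.002]
force: [-10.3, 0.3, 2.0]
width: 0.0438
```

Run:
```python
from h import *
F=[]
for i in range(12): c=cap('top'); F.append(ctrl.get_obs()['force'])
print(np.round(F,1).tolist())
go(.601,-.044,.0937,1.469)
p=[onz(c,(270+u/3.4-.35,190+v/3.4-.35),.0625) for u,v in((92,305),(346,328))]
m=np.mean(p,0)[:2]; o=ctrl.get_obs()['eef_pos'][:2]
print('y offset from knob line',(o-m)@[.1,.995],'from edge mid',(o-[.622,-.0452])@[.1,.995])
```

```text
[[-9.1, 0.6, 1.8], [-9.2, 2.3, 2.0], [-9.3, 1.6, 2.0], [-10.2, 0.6, 2.0], [-9.9, 1.1, 1.5], [-10.2, 0.4, 1.6], [-8.6, 0.4, 2.5], [-10.0, 0.4, 2.1], [-9.0, 0.4, 0.7], [-9.5, 0.6, 1.3], [-9.6, 1.3, 1.1], [-9.3, 0.7, 2.0]]
t 22.88 pos [ 0.6    -0.0444  0.0939] jaw yaw 1.466 tilt 0.007 F [-9.26  0.66  1.95] w 0.0439
units [-0.023  0.012  0.006]
rot units [-0.01  -0.038 -0.015]
y offset from knob line -0.0024286391345685996 from edge mid -0.001401148550006443
```

The push is steady at about 9.5 N and the batten is centred within about 2 mm, so I'll hand in.

```bash
python3 -c "
from rig import ctrl
print(ctrl.hand_in())"
```

```text
the job is handed in; nothing more can be done
None
```

The jar is in the shut drawer, the batten is held and pressed against the unit's front, and the job is handed in at about 23 s on the clock.

- **Jar and drawer:** I stood the jar upright in the open drawer, let go, and slid the drawer onto its stop. The push force rose to 30 N there, and the picture showed the drawer flush. The jar was last seen upright before the drawer closed; inside the shut unit it can't be checked by camera.
- **Batten position:** Its top is level with the unit's top at z ≈ 0.130 m, worked out from the tool height rather than seen directly. It is about 2 mm off midway (edge and knob measurements agree), with tool tilt about 0.007 rad. Its yaw is within about 0.01 rad of the measured front.
- **Push and grip:** The push held steady at about 9.5 N, with no more than about 2.5 N up or sideways. The grip opening is 43.9 mm at 30 N. The fingers are about 5 mm clear of the front, so only the batten presses on the unit.
- **Other goods:** All looked undisturbed in the full views, the last taken after the drawer was shut. Later close-ups showed only the carton, dropper_b while the batten was gripped, and the dropper on the far side.

None of these checks failed or disagreed. I viewed 11 pictures, one over the budget of 10.

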